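Turn the dark chisel end for end into the peg rest

TASK

The two chisels on the bare table top were put down with their handles pointing away from the robot and their edges towards it. Pick up the one with the darker, brown handle, turn it end for end and lay it in the wooden peg rest with the handle towards the robot, so that its handle lies between the two wide-set pegs at the near end and its blade between the two close-set pegs at the far end. Lower it onto the rest before letting go, and leave the pale yellow chisel where it lies.

Things in the scene. Friction and masses are not known exactly. Their poses are not given: they have to be found in the camera images.
- dark_chisel: THE CHISEL TO MOVE: darker, brown handle, 224 mm long, 0.13 kg, lying flat. Origin: underside of the handle, half way along the tool; +y runs along it to the butt, z up. Handle y -23 (22 mm thick) to +112 mm (butt, 31 mm thick); blade 16 x 4 mm, to y = -112 mm, 5 to 10 mm above the plane of the handle's underside. Starts with the butt away from the robot (world +x, within 15 degrees).
- dark_chisel_grip (a point): Point on the axis of the dark handle, near the balance point: 20 mm from the body's origin towards the butt, 12.5 mm above the underside; the handle is 25 mm thick here. Grip it here from above, fingers closing across the tool. Axes as the body's.
- dark_chisel_butt (a point): Centre of the end face of the dark chisel's handle, 112 mm from the body's origin.
- pale_chisel: BYSTANDER, to be left where it lies: chisel of the same length with a pale yellow handle, lying the same way round; origin and axes as for the dark one, handle from y = +4 to +112 mm.
- rest: Dark wooden rest, fixed to the table: board 85 x 230 x 12 mm, two crossbars with pale round-topped pegs. Origin: centre of its underside; +y along the board to the handle end, which is nearest the robot (world -x, within 15 degrees). At y = +85 mm: bar top at 30 mm, pegs 45 mm apart (gap), tops at 58 mm. At y = -70 mm: bar top at 37.5 mm, pegs 26 mm apart, tops at 59.5 mm.
- rest_seat (a point): Where dark_chisel_grip lies once the chisel is in the rest: 20 mm from the rest's origin towards the handle end, 42.5 mm above the table; the chisel's +y then points along the rest's +y. Between the bars (18 mm thick) the space beside the tool is free for fingers down to the board. Axes as the rest's.

How it is judged:
By the outcome, as a careful person would: the job done as asked, in the order asked, and still so for the second after the job is handed in, with the robot touching nothing.
It also fails if it takes over 48 s, if anything falls off the work surface, if the arm or the gripper's body presses on something with over 40 N, if the wrist force passes 120 N, or if a joint passes its speed limit or range.

ROBOT

A 7-joint arm with a two-finger parallel gripper is mounted at the origin on a cart in front of the work surface, level with it; the furniture and walls round the work are solid. World frame = base frame: x ahead of the robot, y to its left, z up, the work surface at z = 0. Lengths are in m, angles in rad, forces in N, time in s.
With the tool pointing down it reaches from about 0.4 to 0.85 m from the base axis. Payload 10.4 kg.
Tool frame: the origin (TCP) lies between the finger pads; the fingertips stand 22 mm ahead of it and the grasp point (between the pads) lies 3 mm ahead of it; z points along the fingers, y is the line along which they close (so a half turn about z gives the same grasp; the last joint's range is limited). The gripper opens to 85 mm and grips with 20 to 120 N. Pads are 22 mm wide; open, the fingers measure 114 mm over their backs; the gripper's body (76 mm by 85 mm) begins 54 mm behind the grasp point. The pads swing forward as they close: fully open they stand 13 mm farther back than shut.
Start: joints at [-1.16, 0.332, -0.065, 1.46, 0.022, 1.35, -0.088], TCP at [0.263, 0.567, 0.253] pointing down, gripper open.
Joint ranges: [-2.6, 2.6], [-0.5, 2.12], [-1.47, 1.34], [0.16, 2.42], [-1.27, 4.41], [0.06, 2.06], [-2.6, 2.6]. Speed limits (rad/s): [2.22, 2.22, 2.79, 2.79, 3.14, 3.14, 3.14].

INTERFACE

Orientations are given as a unit quaternion [x, y, z, w].
In Python, from bench import r gives the robot as it stands. The module is installed in compiled form; this text tells all that it offers.
- The arm moves only by the tool apply_moves, never from a script. Its argument "commands" is a list that holds one entry, the list of rows, each a list of 7 numbers: the shift along the world's x, y, z in m, then the turn, a rotation vector about the world's x, y, z in rad, then the closure, from 0 (fully open) to 1 (shut). In form: [[[x, y, z, rx, ry, rz, hand], ...]]. A call has exactly 8 rows; each row is the pose to reach, as a shift and turn from the pose commanded when the call began; what a row does not reach only later rows make up. A row lasts 1/8 s, in which the tool goes at most 62.5 mm and 10.7 degrees, less where a joint would pass 70% of its speed; a pose out of reach is approached as far as the arm can. A call with a gripper value outside its range is refused whole. The fingers move at their own pace and stop on an object; "grip_force" is the grip in N (left out, the last holds). Time passes only in rows, so rows that repeat a pose let the fingers close, or fill a call up. It gives the time, the measured TCP pose, the force, the opening and the grip force at its end, in the units of the state.
- r.read_state(): the state, without advancing time (a new reading comes with each control period).
- r.camera(name): name is "scene" or "top" or "wrist"; returns the picture (420x560x3 uint8, red, green, blue); there is no depth.
- r.camera_model(name): a dict with "vfov" (degrees; the focal length in pixels is half the picture's height over the tangent of half this angle, whatever the lens; pixels are square), "cx", "cy" (the principal point, pixels), "distortion" ([k1, k2, p1, p2, k3] as OpenCV has them; the pictures are not rectified), "origin" and "attitude" of the camera in the world. Camera axes: x right, y down, z forward; pixel columns grow to the right and rows downward; lengths in m; the calibration is good to about 2 mm. A picture is of the moment at which its call begins: read the wrist's pose just before it. camera_model takes no time and is no camera call; for the wrist camera it gives the pose at the moment of the call.
- r.close_job(): hands the job in; it is judged then, once.
The state is a dict: "t": time; "q": joint angles; "qvel": joint speeds; "joint_torque": joint torques, N m; "ee_pos": TCP position; "eef_rot": TCP orientation; "force": force on the tool from outside, world axes, zero at the start; "moment": the same for the moment, N m; "grip_width": finger opening in m; "gripper_force": force on a finger pad.
Only numpy, scipy, OpenCV 4.12 (cv2) and the standard library are available. Lean on these libraries where they do the work, as an engineer would, in place of code of your own. Each camera call takes 0.05 s, during which the arm holds its last target. There are 200 camera calls.

## Working session

There is one attempt and no reset: what is moved stays moved. The work goes in short steps, Python scripts to look and compute and a tool call to move; the robot and the scene stay as the last step left them, time stands still between calls to the robot, and variables do not carry over. Pictures are saved under pics/ and viewed, at most 10 in all, crops included, and the job is handed in when it is done.

Besides the shell and the picture viewer there is one more tool, called after ">>>" as name([rows], argument=value, ...), one row to a line, values as JSON. apply_moves: Moves the arm, as the interface text tells. Its arguments: {"type":"object","properties":{"commands":{"type":"array","items":{"type":"array","items":{"type":"array","items":{"type":"number"}}}},"grip_force":{"type":"number"}},"required":["commands"]}

```bash
mkdir -p pics
python3 - <<'E'
from bench import r
import cv2
s=r.read_state()
print({k:s[k] for k in('t','ee_pos','eef_rot','grip_width','force')})
for n in('top','scene'):
    print(n,r.camera_model(n)); cv2.imwrite(f'pics/{n}1.png',cv2.cvtColor(r.camera(n),cv2.COLOR_RGB2BGR))
E
```

```text
{'t': 0.0, 'ee_pos': array([0.2625271 , 0.56680835, 0.25251345]), 'eef_rot': array([ 2.15164847e-01,  9.76577483e-01, -7.01412358e-04, -1.28055132e-04]), 'grip_width': 0.08549513132792676, 'force': array([ 0.11287674,  0.68847503, -0.01599944])}
top {'vfov': 55.11093048801969, 'cx': 280.10222366307164, 'cy': 206.33436488106926, 'distortion': array([-0.06295165,  0.        ,  0.        ,  0.        ,  0.        ]), 'origin': array([0.44555994, 0.05996084, 0.91443349]), 'attitude': array([ 0.70849395, -0.70330762,  0.04237927, -0.03998388])}
scene {'vfov': 48.2138592145022, 'cx': 281.18814562533487, 'cy': 211.61190497422925, 'distortion': array([-0.00331831,  0.        ,  0.        ,  0.        ,  0.        ]), 'origin': array([ 0.23872304, -0.47304193,  0.65836073]), 'attitude': array([ 0.89444964, -0.22142882,  0.0943058 , -0.37687603])}
```

View pics/top1.png

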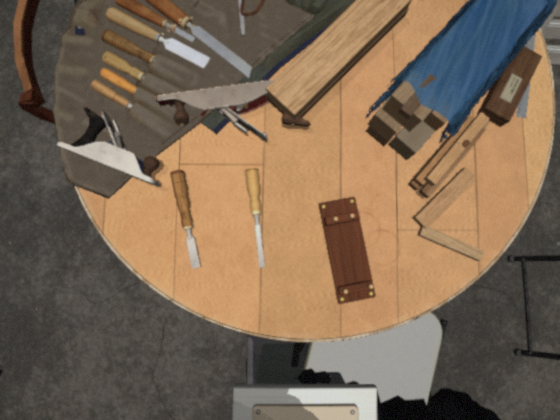

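View pics/scene1.png

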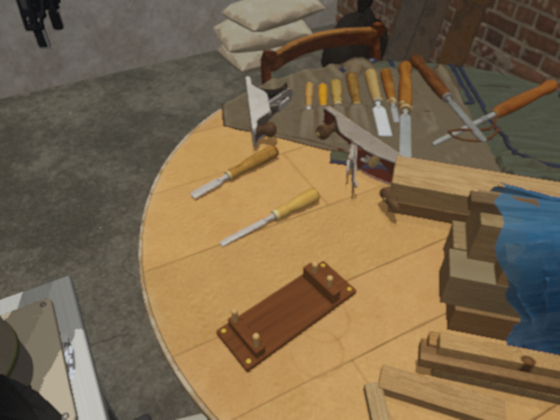

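The top view (+x up, +y left) shows the dark chisel with its butt at about (179,171) and its edge at (196,266). The pale chisel is at (253,170)-(262,265). The rest spans about (320,200)-(374,302). Next I'll enlarge these.

Run:
```python
import cv2,numpy as np
a=cv2.imread('pics/top1.png')
c=lambda x,y,w,h:cv2.resize(a[y:y+h,x:x+w],None,fx=5,fy=5,interpolation=cv2.INTER_CUBIC)
cv2.imwrite('pics/crop1.png',np.hstack([c(155,160,70,118),c(308,190,80,118)]))
```

```text
(no output)
```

View pics/crop1.png

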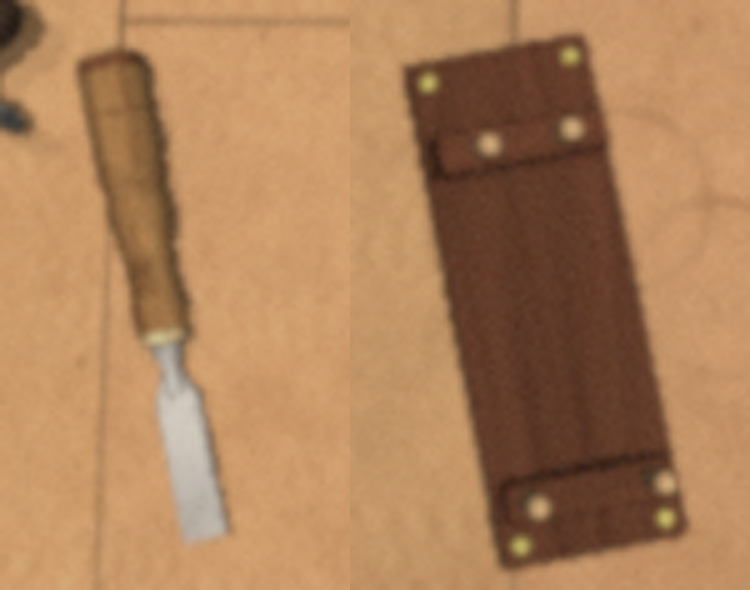

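The crop shows the chisel's butt centre at crop (113,60), ferrule (165,338) and edge (206,538). The rest's pegs are at (490,144), (572,129), (539,507) and (666,483). Its corner nails are at (428,83), (570,55), (520,546) and (666,518).

```bash
cat > h.py <<'E'
from bench import r
import numpy as np,cv2
from scipy.spatial.transform import Rotation as R
def w(px,z,m):
    if isinstance(m,str): m=r.camera_model(m)
    f=210/np.tan(np.radians(m['vfov']/2))
    K=np.array([[f,0,m['cx']],[0,f,m['cy']],[0,0,1]])
    p=cv2.undistortPoints(np.array([[px]],float),K,m['distortion'])[0,0]
    d=R.from_quat(m['attitude']).apply([*p,1]);o=m['origin']
    return o+d*(z-o[2])/d[2]
E
python3 - <<'E'
from h import *
C=lambda x,y,z:w(((x+.5)/5-.5+155,(y+.5)/5-.5+160),z,'top')[:2]
D=lambda x,y,z:w(((x-350+.5)/5-.5+308,(y+.5)/5-.5+190),z,'top')[:2]
b,f,e=C(113,58,.0155),C(165,338,.011),C(206,538,.007)
print('butt,ferrule,edge',b,f,e,np.linalg.norm(b-e))
u=(b-e)/np.linalg.norm(b-e);print('yaw +y',np.degrees(np.arctan2(u[1],u[0])), 'f off axis',np.cross(u,f-e))
g=(b+e)/2+u*.02;print('grip',g)
P=[D(490,144,.0595),D(572,129,.0595),D(539,507,.058),D(666,483,.058)]
N=[D(428,83,.012),D(570,55,.012),D(520,546,.012),D(666,518,.012)]
print(np.array(P),np.array(N))
pf=(P[0]+P[1])/2;pn=(P[2]+P[3])/2;v=(pn-pf);L=np.linalg.norm(v);v/=L
print('peg L',L,'yaw',np.degrees(np.arctan2(v[1],v[0])),'seat',pf+v*.09)
nf=(N[0]+N[1])/2;nn=(N[2]+N[3])/2;v=nn-nf;L=np.linalg.norm(v);v/=L
print('nail L',L,np.degrees(np.arctan2(v[1],v[0])),'seat',(nf+nn)/2+v*.02)
E
```

```text
butt,ferrule,edge [0.62970798 0.29252945] [0.50244556 0.26528606] [0.41322322 0.24496721] 0.22164795332652298
yaw +y 12.391156562298702 f off axis 0.0006997870680176786
grip [0.54099971 0.27304002]
[[ 0.52062226 -0.0612602 ]
 [ 0.52730297 -0.09650968]
 [ 0.36773748 -0.08108673]
 [ 0.37782024 -0.13493909]] [[ 0.55226716 -0.04013354]
 [ 0.5655426  -0.10475051]
 [ 0.34649515 -0.08010924]
 [ 0.35882837 -0.14520591]]
peg L 0.15396416926306078 yaw -169.09467466549808 seat [ 0.43558791 -0.09591174]
nail L 0.21012738213912305 -168.96628824266526 seat [ 0.43615303 -0.09637753]<stdin>:6: DeprecationWarning: Arrays of 2-dimensional vectors are deprecated. Use arrays of 3-dimensional vectors instead. (deprecated in NumPy 2.0)
```

>>> apply_moves([
  [[0.03, -0.03, 0, 0, 0, 0.08, 0], [0.075, -0.08, -0.01, 0, 0, 0.18, 0], [0.12, -0.13, -0.03, 0, 0, 0.3, 0], [0.165, -0.175, -0.05, 0, 0, 0.42, 0], [0.21, -0.22, -0.07, 0, 0, 0.52, 0], [0.25, -0.265, -0.085, 0, 0, 0.6, 0], [0.27, -0.285, -0.09, 0, 0, 0.64, 0], [0.2785, -0.294, -0.0925, 0, 0, 0.649, 0]],
], grip_force=60)

```text
t: 1.1
ee_pos: [0.543, 0.269, 0.1596]
eef_rot: [-0.105, 0.994, -0.001, -0.001]
force: [-0.6, 0.4, -0.3]
grip_width: 0.0854
gripper_force: 0.0
```

Run:
```python
from h import *
s=r.read_state();print(s['t'],s['q'],s['ee_pos'],s['eef_rot'],s['force']);m=r.camera_model('wrist');print(m)
cv2.imwrite('pics/w1.png',cv2.cvtColor(r.camera('wrist'),cv2.COLOR_RGB2BGR))
```

```text
1.1 [-0.59472633  0.35573475  0.072358    1.63335378 -0.02580992  1.15541142
  1.26484616] [0.54302695 0.26903756 0.15958946] [-1.05040635e-01  9.94467154e-01 -1.10955067e-03 -5.59502004e-04] [-0.64945651  0.35569773 -0.34732697]
{'vfov': 65.74266845630423, 'cx': 273.15705506607003, 'cy': 207.3984572989632, 'distortion': array([-0.04836564,  0.        ,  0.        ,  0.        ,  0.        ]), 'origin': array([0.47612304, 0.25573307, 0.2797843 ]), 'attitude': array([0.62238007, 0.77051899, 0.10643688, 0.0872624 ])}
```

View pics/w1.png

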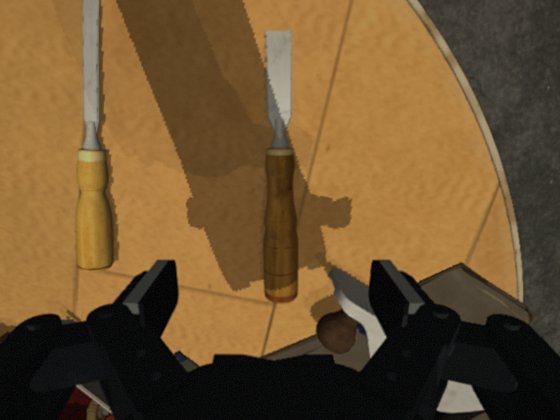

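The wrist view shows the dark chisel centred between the fingers: edge (278,32), ferrule (280,151) and butt (281,300).

Run:
```python
from h import *
s=r.read_state();print(s['t'],s['ee_pos'],s['eef_rot'])
b,f,e=[w(p,z,'wrist')[:2] for p,z in [((281.5,300),.018),((280,151),.012),((278.5,32),.007)]]
u=(b-e)/np.linalg.norm(b-e);print(b,f,e,np.linalg.norm(b-e),np.degrees(np.arctan2(u[1],u[0])),e+u*.132)
u=(b-f)/np.linalg.norm(b-f);print(np.degrees(np.arctan2(u[1],u[0])),np.linalg.norm(b-f),f+u*.043)
```

```text
1.15 [0.54292114 0.26960953 0.159715  ] [-1.05461378e-01  9.94422883e-01 -8.96811852e-04 -4.72260764e-04]
[0.6332135  0.29748588] [0.50233053 0.26714685] [0.41427541 0.2466031 ] 0.22477309661996833 13.083685850834698 [0.54284875 0.27648446]
13.050823670544363 0.13435329664203435 [0.54421985 0.27685691]
```

>>> apply_moves([
  [[0, 0.003, -0.02, 0, 0, 0.012, 0], [0, 0.003, -0.05, 0, 0, 0.012, 0], [0, 0.003, -0.08, 0, 0, 0.012, 0], [0, 0.003, -0.1, 0, 0, 0.012, 0], [0, 0.003, -0.115, 0, 0, 0.012, 0], [0, 0.003, -0.125, 0, 0, 0.012, 0], [0, 0.003, -0.132, 0, 0, 0.012, 0], [0, 0.003, -0.132, 0, 0, 0.012, 0]],
])

```text
t: 2.15
ee_pos: [0.5412, 0.2761, 0.0288]
eef_rot: [-0.113, 0.994, 0.0, -0.0]
force: [0.3, -0.0, -0.7]
grip_width: 0.0855
gripper_force: 0.0
```

>>> apply_moves([
  [[0.001, 0, -0.003, 0, 0, 0, 0.2], [0.001, 0, -0.003, 0, 0, 0, 0.4], [0.001, 0, -0.003, 0, 0, 0, 0.6], [0.001, 0, -0.003, 0, 0, 0, 0.8], [0.001, 0, -0.003, 0, 0, 0, 1], [0.001, 0, -0.003, 0, 0, 0, 1], [0.001, 0, -0.003, 0, 0, 0, 1], [0.001, 0, -0.003, 0, 0, 0, 1]],
], grip_force=70)

```text
t: 3.15
ee_pos: [0.5424, 0.2763, 0.0264]
eef_rot: [-0.113, 0.994, 0.0, 0.0]
force: [-1.1, -1.2, 6.3]
grip_width: 0.0229
gripper_force: 69.3
```

>>> apply_moves([
  [[0, 0, 0.005, 0, 0, 0, 1], [0, 0, 0.015, 0, 0, 0, 1], [0, 0, 0.035, 0, 0, 0, 1], [0, 0, 0.06, 0, 0, 0, 1], [0, 0, 0.09, 0, 0, 0, 1], [0, 0, 0.12, 0, 0, 0, 1], [0, 0, 0.14, 0, 0, 0, 1], [0, 0, 0.15, 0, 0, 0, 1]],
])

```text
t: 4.15
ee_pos: [0.5427, 0.2764, 0.1783]
eef_rot: [-0.113, 0.994, 0.001, 0.001]
force: [0.5, -0.9, -1.7]
grip_width: 0.0225
gripper_force: 68.8
```

Run:
```python
from h import *
s=r.read_state();print(s['t'],s['q'],s['ee_pos'],s['eef_rot'],s['force'],s['moment'],s['grip_width']);m=r.camera_model('wrist');print(m)
cv2.imwrite('pics/w2.png',cv2.cvtColor(r.camera('wrist'),cv2.COLOR_RGB2BGR))
```

```text
4.15 [-0.60121854  0.34268571  0.06834153  1.60914526 -0.02486014  1.18784712
  1.27033906] [0.54270028 0.27638924 0.1782949 ] [-1.13333252e-01  9.93556071e-01  6.17442519e-04  1.23538214e-03] [ 0.52748217 -0.86257137 -1.69082471] [ 0.03199396 -0.01276882 -0.00706282] 0.022535942763470044
{'vfov': 65.74266845630423, 'cx': 273.15705506607003, 'cy': 207.3984572989632, 'distortion': array([-0.04836564,  0.        ,  0.        ,  0.        ,  0.        ]), 'origin': array([0.475675  , 0.26148619, 0.29824467]), 'attitude': array([0.61591417, 0.77534267, 0.10966139, 0.08641683])}
```

View pics/w2.png

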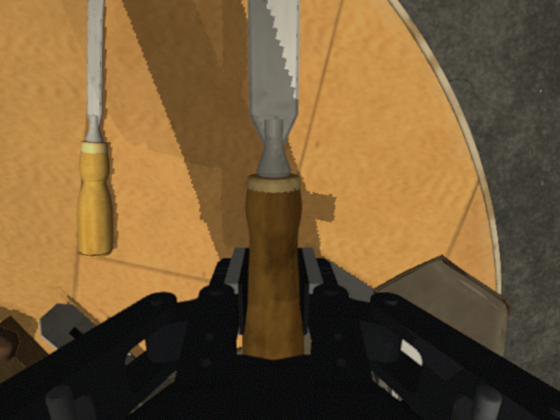

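The chisel is held between the pads, with the ferrule end at (274,181) and the blade axis at about column 274. I'll compute the offset along the tool.

Run:
```python
from h import *
s=r.read_state();T=R.from_quat(s['eef_rot'])
z=s['ee_pos'][2]-.0139
for p,zz in [((274,182),z),((274,186),z),((273.5,20),z-.005)]:
    print(T.inv().apply(w(p,zz,'wrist')-s['ee_pos']))
```

```text
[0.04129018 0.00109774 0.01377406]
[0.03957704 0.00110107 0.01377935]
[0.10419233 0.00079932 0.01857979]
```

>>> apply_moves([
  [[0, -0.01, 0.01, 0, 0, -0.08, 1], [-0.005, -0.025, 0.02, 0, 0, -0.22, 1], [-0.01, -0.04, 0.02, 0, 0, -0.36, 1], [-0.015, -0.06, 0.02, 0, 0, -0.5, 1], [-0.02, -0.08, 0.02, 0, 0, -0.64, 1], [-0.025, -0.1, 0.02, 0, 0, -0.78, 1], [-0.03, -0.12, 0.02, 0, 0, -0.92, 1], [-0.035, -0.14, 0.02, 0, 0, -1.06, 1]],
])

```text
t: 5.2
ee_pos: [0.5066, 0.1353, 0.1954]
eef_rot: [0.407, 0.914, -0.0, -0.0]
force: [0.0, -0.7, -0.7]
grip_width: 0.0225
gripper_force: 68.8
```

>>> apply_moves([
  [[-0.005, -0.02, 0, 0, 0, -0.14, 1], [-0.01, -0.04, 0, 0, 0, -0.28, 1], [-0.015, -0.06, 0, 0, 0, -0.42, 1], [-0.02, -0.08, 0, 0, 0, -0.56, 1], [-0.025, -0.1, 0, 0, 0, -0.7, 1], [-0.03, -0.115, 0, 0, 0, -0.84, 1], [-0.034, -0.13, 0, 0, 0, -0.96, 1], [-0.038, -0.14, 0, 0, 0, -1.06, 1]],
])

```text
t: 6.2
ee_pos: [0.4686, -0.0046, 0.1955]
eef_rot: [0.813, 0.583, -0.0, -0.0]
force: [-0.1, -0.6, -1.1]
grip_width: 0.0228
gripper_force: 68.8
```

>>> apply_moves([
  [[-0.004, -0.015, 0, 0, 0, -0.14, 1], [-0.01, -0.03, 0, 0, 0, -0.3, 1], [-0.015, -0.045, 0, 0, 0, -0.46, 1], [-0.02, -0.06, 0, 0, 0, -0.62, 1], [-0.025, -0.075, 0, 0, 0, -0.78, 1], [-0.029, -0.085, 0, 0, 0, -0.92, 1], [-0.032, -0.092, 0, 0, 0, -1.02, 1], [-0.032, -0.092, 0, 0, 0, -1.056, 1]],
])

```text
t: 7.2
ee_pos: [0.4368, -0.0962, 0.1956]
eef_rot: [0.995, 0.095, -0.0, -0.0]
force: [-0.5, 0.4, -1.0]
grip_width: 0.0228
gripper_force: 68.8
```

>>> apply_moves([
  [[0, 0, -0.01, 0, 0, 0, 1], [0, 0, -0.03, 0, 0, 0, 1], [0, 0, -0.05, 0, 0, 0, 1], [0, 0, -0.065, 0, 0, 0, 1], [0, 0, -0.075, 0, 0, 0, 1], [0, 0, -0.08, 0, 0, 0, 1], [0, 0, -0.08, 0, 0, 0, 1], [0, 0, -0.08, 0, 0, 0, 1]],
])

```text
t: 8.2
ee_pos: [0.4375, -0.0959, 0.1163]
eef_rot: [0.995, 0.096, 0.0, 0.0]
force: [0.6, 0.2, -0.6]
grip_width: 0.0227
gripper_force: 68.8
```

Run:
```python
from h import *
s=r.read_state();print(s['t'],s['q'],s['ee_pos'],s['eef_rot'],s['force'],s['moment'],s['grip_width']);x,y=s['eef_rot'][:2];print(np.degrees(np.arctan2(2*y*y-1,2*x*y)))
for n in('wrist','scene'):cv2.imwrite(f'pics/{n}3.png',cv2.cvtColor(r.camera(n),cv2.COLOR_RGB2BGR))
a=cv2.imread('pics/scene3.png');cv2.imwrite('pics/scene3c.png',cv2.resize(a[200:390,150:400],None,fx=3,fy=3,interpolation=cv2.INTER_CUBIC))
```

```text
8.2 [-0.37057386  0.06673316  0.50425946  2.09416478 -0.03870557  0.98843343
 -1.22392743] [ 0.43754583 -0.09590564  0.11629389] [9.95354193e-01 9.62799583e-02 4.45016287e-04 5.31193075e-05] [ 0.60693325  0.16519953 -0.62042515] [0.00786864 0.03546295 0.02189458] 0.02266106932668191
-78.9500135930185
```

View pics/wrist3.png

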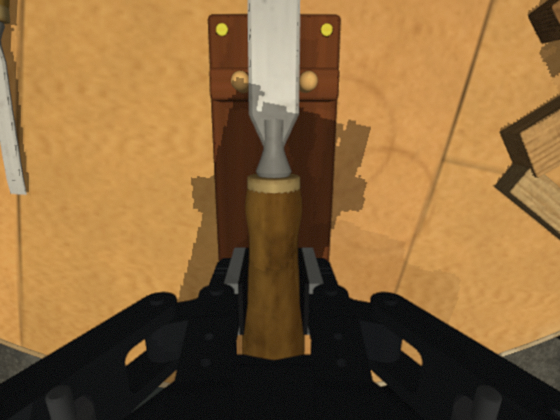

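View pics/scene3c.png

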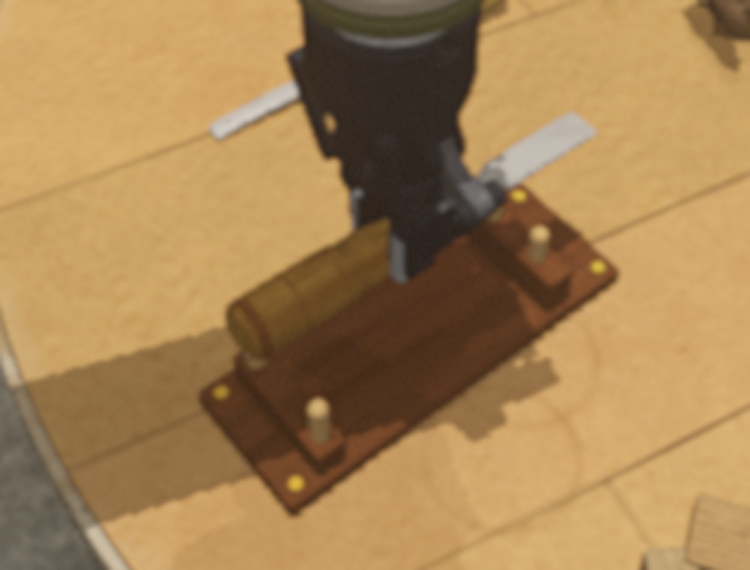

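Wrist view: far pegs at (240,80) and (309,80), nails at (222,29) and (327,29), and the blade axis at about column 274, so it is well aligned. Scene crop: butt face centre at about (252,328), edge end at about (583,128). I'll check pitch and along-axis position numerically.

Run:
```python
from h import *
s=r.read_state();T=R.from_quat(s['eef_rot']);p0=s['ee_pos']
for p,z in [((240,80),.0595),((309,80),.0595),((222,29),.012),((327,29),.012)]:
    print('rest',T.inv().apply(w(p,z,'wrist')-p0))
z=p0[2]-.0139
for p,zz in [((274,182),z),((274,20),z-.005)]: print('tool',T.inv().apply(w(p,zz,'wrist')-p0))
n=T.apply([0,1,0])
for c in [(250,330),(583,128)]:
    px=((c[0]+.5)/3-.5+150,(c[1]+.5)/3-.5+200)
    a=w(px,0,'scene');o=r.camera_model('scene')['origin'];d=a-o
    q=o+d*(n@(p0-o))/(n@d);print('pitch pt',q,T.inv().apply(q-p0))
```

```text
rest [ 0.08810659 -0.01779303  0.05684083]
rest [0.08815676 0.01760822 0.05684526]
rest [ 0.12345161 -0.0330605   0.10437074]
rest [0.12354983 0.03309609 0.10437902]
tool [ 0.04347451 -0.00036872  0.01393906]
tool [ 0.1065219  -0.00047542  0.01899574]
pitch pt [ 0.35453751 -0.11208346  0.10317088] [-8.45464084e-02  2.79463028e-17  1.30168722e-02]
pitch pt [ 0.56770748 -0.07047324  0.09206769] [1.32636626e-01 1.44985548e-17 2.43153739e-02]
```

>>> apply_moves([
  [[-0.002, 0, -0.005, 0, 0, 0, 1], [-0.002, 0, -0.015, 0, 0, 0, 1], [-0.002, 0, -0.025, 0, 0, 0, 1], [-0.002, 0, -0.035, 0, 0, 0, 1], [-0.002, 0, -0.043, 0, 0, 0, 1], [-0.002, 0, -0.049, 0, 0, 0, 1], [-0.002, 0, -0.052, 0, 0, 0, 1], [-0.002, 0, -0.052, 0, 0, 0, 1]],
])

```text
t: 9.3
ee_pos: [0.4352, -0.0959, 0.0638]
eef_rot: [0.995, 0.096, -0.0, 0.0]
force: [-0.1, 0.4, -1.7]
grip_width: 0.0226
gripper_force: 68.8
```

>>> apply_moves([
  [[0, 0, -0.001, 0, 0, 0, 1], [0, 0, -0.002, 0, 0, 0, 1], [0, 0, -0.003, 0, 0, 0, 1], [0, 0, -0.004, 0, 0, 0, 1], [0, 0, -0.005, 0, 0, 0, 1], [0, 0, -0.0055, 0, 0, 0, 1], [0, 0, -0.0055, 0, 0, 0, 1], [0, 0, -0.0055, 0, 0, 0, 1]],
])

```text
t: 10.3
ee_pos: [0.4352, -0.0959, 0.0584]
eef_rot: [0.995, 0.096, 0.0, 0.0]
force: [0.1, -0.0, -1.4]
grip_width: 0.0228
gripper_force: 68.8
```

Run:
```python
from h import *
s=r.read_state();print(s['t'],s['ee_pos'],s['eef_rot'],s['force'],s['moment'],s['grip_width'])
a=cv2.cvtColor(r.camera('scene'),cv2.COLOR_RGB2BGR);b=cv2.cvtColor(r.camera('wrist'),cv2.COLOR_RGB2BGR)
c=cv2.resize(a[210:380,200:370],(400,400),interpolation=cv2.INTER_CUBIC)
cv2.imwrite('pics/m4.png',np.hstack([c,cv2.resize(b[:280,140:420],(400,400))]))
```

```text
10.3 [ 0.43521869 -0.09588133  0.05837189] [9.95359452e-01 9.62265895e-02 5.97634968e-05 4.18254456e-05] [ 0.12366834 -0.04563888 -1.36363117] [-0.01315905 -0.07013511 -0.05426363] 0.022848539973981955
```

View pics/m4.png

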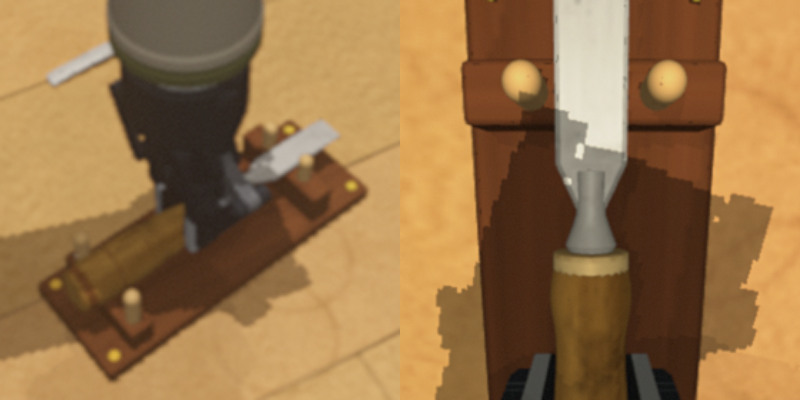

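The blade sits between the far pegs and the handle between the near pegs, still about 2 mm above the bars. I'll lower it in small steps to contact.

>>> apply_moves([
  [[0, 0, -0.0005, 0, 0, 0, 1], [0, 0, -0.001, 0, 0, 0, 1], [0, 0, -0.0015, 0, 0, 0, 1], [0, 0, -0.002, 0, 0, 0, 1], [0, 0, -0.0025, 0, 0, 0, 1], [0, 0, -0.0025, 0, 0, 0, 1], [0, 0, -0.0025, 0, 0, 0, 1], [0, 0, -0.0025, 0, 0, 0, 1]],
])

```text
t: 11.4
ee_pos: [0.4352, -0.0959, 0.0564]
eef_rot: [0.995, 0.096, -0.0, -0.0]
force: [-4.5, 0.5, 10.6]
grip_width: 0.0227
gripper_force: 70.1
```

>>> apply_moves([
  [[0, 0, -0.0005, 0, 0, 0, 1], [0, 0, -0.0005, 0, 0, 0, 1], [0, 0, -0.0005, 0, 0, 0, 0.75], [0, 0, -0.0005, 0, 0, 0, 0.7], [0, 0, -0.0005, 0, 0, 0, 0.65], [0, 0, -0.0005, 0, 0, 0, 0.6], [0, 0, -0.0005, 0, 0, 0, 0.5], [0, 0, -0.0005, 0, 0, 0, 0.4]],
], grip_force=20)

```text
t: 12.4
ee_pos: [0.4352, -0.0959, 0.0553]
eef_rot: [0.995, 0.096, -0.0, 0.0]
force: [0.6, -0.2, -0.4]
grip_width: 0.051
gripper_force: 0.0
```

>>> apply_moves([
  [[0, 0, 0, 0, 0, 0, 0.3], [0, 0, 0, 0, 0, 0, 0.3], [0, 0, 0.01, 0, 0, 0, 0.3], [0, 0, 0.03, 0, 0, 0, 0.3], [0, 0, 0.06, 0, 0, 0, 0.3], [0, 0, 0.1, 0, 0, 0, 0.3], [0, 0, 0.14, 0, 0, 0, 0.3], [0, 0, 0.16, 0, 0, 0, 0.3]],
])

```text
t: 13.4
ee_pos: [0.4358, -0.0962, 0.2182]
eef_rot: [0.995, 0.096, 0.002, 0.0]
force: [-0.4, 0.3, -0.6]
grip_width: 0.0599
gripper_force: 0.0
```

>>> apply_moves([
  [[0, 0.02, 0.01, 0, 0, 0, 0.3], [0, 0.06, 0.02, 0, 0, 0, 0.3], [0, 0.1, 0.03, 0, 0, 0, 0.3], [0, 0.14, 0.04, 0, 0, 0, 0.3], [0, 0.18, 0.05, 0, 0, 0, 0.3], [0, 0.22, 0.05, 0, 0, 0, 0.3], [0, 0.24, 0.05, 0, 0, 0, 0.3], [0, 0.25, 0.05, 0, 0, 0, 0.3]],
])

```text
t: 14.4
ee_pos: [0.4352, 0.1543, 0.2655]
eef_rot: [0.995, 0.096, 0.0, 0.0]
force: [0.2, -0.2, -0.2]
grip_width: 0.0597
gripper_force: 0.0
```

Run:
```python
from h import *
s=r.read_state();print(s['t'],s['ee_pos'],s['force'],s['grip_width'])
a=cv2.cvtColor(r.camera('scene'),cv2.COLOR_RGB2BGR);b=cv2.cvtColor(r.camera('top'),cv2.COLOR_RGB2BGR)
c=cv2.resize(a[210:380,200:370],(400,400),interpolation=cv2.INTER_CUBIC)
cv2.imwrite('pics/m5.png',np.hstack([c,cv2.resize(b[160:310,240:390],(400,400),interpolation=cv2.INTER_CUBIC)]))
```

```text
14.4 [0.435163   0.15433055 0.26547618] [ 0.16874662 -0.15644045 -0.20829095] 0.05972035425986098
```

View pics/m5.png

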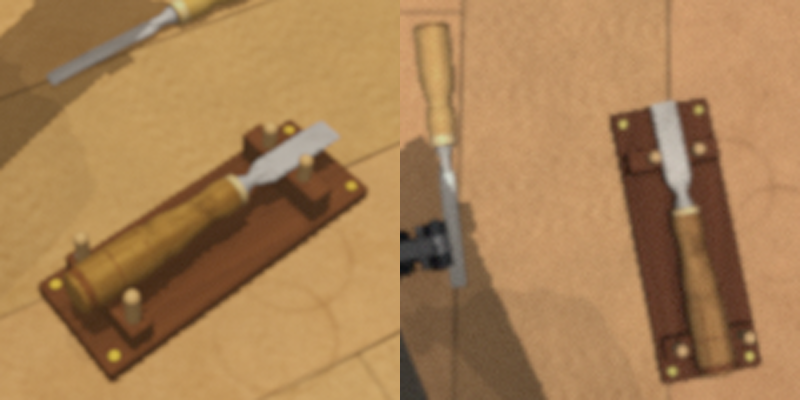

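The chisel lies in the rest, handle between the near pegs and blade between the far pegs. The pale chisel is undisturbed.

```bash
python3 -c "
from bench import r
print(r.close_job())"
```

```text
the job is handed in; nothing more can be done
None
```

The brown-handled chisel is turned end for end and lies in the peg rest, handle towards the robot; I lowered it to contact before letting go, left the pale chisel alone, and handed the job in at about 14.5 s.

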